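Return the whiteboard markers to their stand and zero the dial

ROBOT

A 7-joint arm with a two-finger parallel gripper is mounted at the origin on a cart in front of the work surface, level with it; the furniture and walls round the work are solid. World frame = base frame: x ahead of the robot, y to its left, z up, the work surface at z = 0. Lengths are in m, angles in rad, forces in N, time in s.
With the tool pointing down it reaches from about 0.35 to 0.9 m from the base axis. Payload 8.1 kg.
Tool frame: the origin (TCP) lies where the fingers leave the gripper's body, on its centre line; the fingertips stand 66 mm ahead of it and the grasp point (between the pads) lies 47 mm ahead of it (arm.tip_reach is the distance from the TCP to the fingertips, in m); z points along the fingers, y is the direction in which the jaws open and shut (so a half turn about z gives the same grasp; the last joint's range is limited). The gripper opens to 92 mm and grips with 3 to 60 N. Pads are 19 mm wide; open, the fingers measure 130 mm over their backs; the gripper's body (75 mm by 190 mm) begins 47 mm behind the grasp point.
Start: joints at [1.218, 0.434, 0.025, 1.573, -0.012, 1.134, -0.075], TCP at [0.154, -0.606, 0.292] pointing down, gripper open.
Joint ranges: [-2.62, 2.62], [-0.44, 2.09], [-1.27, 1.32], [0.08, 2.57], [-1.32, 4.46], [0.12, 2], [-2.74, 2.74]. Speed limits (rad/s): [2.22, 2.22, 3.01, 3.01, 3.14, 3.14, 3.14].

INTERFACE

Orientations are given as a rotation vector (axis times angle).
In Python, from cell import arm gives the robot as it stands.
- The arm moves only by the tool carry_out, never from a script. Its argument "plan" is a list of rows, each a list of 5 numbers: the shift along the world's x, y, z in cm, then the turn about the world's z in rad, then the finger opening in cm, from 0 to 9.18. In form: [[tx, ty, tz, spin, fingers], ...]. A call has 1 to 20 rows; each row is the pose to reach, as a shift and turn from the pose measured when the call began; what a row does not reach only later rows make up. A row lasts 1/10 s, in which the tool goes at most 50 mm and 8.59 degrees, less where a joint would pass 70% of its speed; a pose out of reach is approached as far as the arm can. A call with a gripper value outside its range is refused whole. The fingers move at their own pace and stop on an object; "squeeze" is the grip in N (left out, the last holds). Time passes only in rows, so rows that repeat a pose let the fingers close. It gives the time, the measured TCP pose, the force and the opening at its end, in the units of the state.
- arm.observe(): the state, without advancing time (a new reading comes with each control period).
- arm.get_image(name): name is "side" or "top" or "wrist"; returns (picture, depth): 400x640x3 uint8, red, green, blue; 400x640 float32, m along the optical axis (not along the pixel's ray), 0 where there is no reading.
- arm.get_calibration(name): a dict with "intrinsics" (3x3 intrinsics, pixels), "D" ([k1, k2, p1, p2, k3] as OpenCV has them; the pictures are not rectified), "rvec" (rotation vector, rad) and "tvec" (3), from world to camera coordinates, as OpenCV has them; the wrist camera has in their place "tool_from_camera" (4x4, takes a point from camera to tool coordinates, whose origin is the TCP and whose axes are the flange's). Camera axes: x right, y down, z forward; pixel columns grow to the right and rows downward; lengths in m; the calibration is good to about 2 mm. A picture is of the moment at which its call begins: read the wrist's pose just before it. get_calibration takes no time and is no camera call.
- arm.sign_off(): hands the job in, once; it reports no verdict.
The state is a dict: "clock": time; "joints": joint angles; "dq": joint speeds; "joint_efforts": joint torques, N m; "position": TCP position; "ee_rot": TCP orientation; "force": force on the tool from outside, world axes, zero at the start; "ft_torque": the same for the moment, N m; "width": opening from 0.0 (shut) to 1.0 (fully open).
Only numpy, scipy, OpenCV 4.12 (cv2) and the standard library are available. Lean on these libraries where they do the work, as an engineer would, in place of code of your own. Each camera call takes 0.05 s, during which the arm holds its last target. There are 200 camera calls.

TASK

The meeting is over: swing the marker stand's retaining bar up and back, and lay every whiteboard marker from the table in a groove of its own, settled down into the notches of both rails and about centred on them. Then swing the bar fully closed over them. Also turn the dial on the stand, which counts the markers that are out, so that its pointer is left standing on the zero mark. Leave the ballpoint pen, the stapler and the teaspoon where they lie.

Things in the scene. Friction and masses are not known exactly. Their poses are not given: they have to be found in the camera images.
- stand: White marker stand, fixed: base plate 12 mm thick, x -64..96, y -150..248 mm. Origin on the table under the middle groove's centre; x along the grooves away from the robot, y left, z up. Two dark grey zigzag rails, 12 mm thick, at x = -40 and 40 mm (68 mm clear between, plate top z = 12). Peaks z = 56, V bottoms z = 34 mm, five 90-degree V notches 44 mm apart. Dial at its left end.
- groove_0 (a point): Point in groove 0 (0 is the rightmost, 4 the leftmost), midway between the rails, where the centre of a marker lying settled in the groove comes to be: 45.5 mm above the table. Axes as the stand's.
- groove_1 (a point): Point in groove 1 (0 is the rightmost, 4 the leftmost), midway between the rails, where the centre of a marker lying settled in the groove comes to be: 45.5 mm above the table. Axes as the stand's.
- groove_2 (a point): Point in groove 2 (0 is the rightmost, 4 the leftmost), midway between the rails, where the centre of a marker lying settled in the groove comes to be: 45.5 mm above the table. Axes as the stand's.
- groove_3 (a point): Point in groove 3 (0 is the rightmost, 4 the leftmost), midway between the rails, where the centre of a marker lying settled in the groove comes to be: 45.5 mm above the table. Axes as the stand's.
- groove_4 (a point): Point in groove 4 (0 is the rightmost, 4 the leftmost), midway between the rails, where the centre of a marker lying settled in the groove comes to be: 45.5 mm above the table. Axes as the stand's.
- bar (a joint): Angle of the retaining bar, a U-shaped steel bail over all five grooves (8 mm bar along y, arms 78 mm long at y = -153 and 153 mm). 0 = closed: level across the grooves' middle (stand x = 0), axis 70 mm above the table, clear of settled markers (tops 54 mm). Grows as it swings up and back, away from the robot; 1.57 straight up, stop at 1.95. Stiff hinge (0.09 N m): stays where left. 60 g.
- bar_grip (a point): Middle of the bar, on its axis, in a black round grip sleeve 16 mm thick, 80 mm long (along y); moves with the bar. Can be pinched from above, fingers before and behind it, and swung along its arc with the tool kept upright, the sleeve turning between the fingers.
- bar_hinge (a point): Middle of the bar's hinge line (along the stand's y axis): stand x = 78, z = 70 mm. The bar's axis is 78 mm from it. The hinge posts stand at y = -143 and 143 mm, 80 mm high.
- dial (a joint): Angle of the dial's pointer from the zero mark, clockwise seen from above. 0 = pointer on the zero mark, the long black mark on the far side (stand +x) of the white disc; each further short mark is 0.5 rad on. Turns from -0.6 to 3.0 and stays where it is left (0.04 N m of friction).
- dial_grip (a point): Point on the dial's vertical axis 42 mm above the table (stand x = 0, y = 200 mm), in its upright grip fin: 12 mm thick, 46 mm long, z = 26 to 51 mm, white line at its pointing end; the point's x axis points along the fin to the pointer. Under the fin a round black skirt 44 mm across up to z = 26 mm, on a white disc 84 mm across.
- marker_0_mid (a point): Centre of whiteboard marker 0: white barrel with a blue cap, round, 135 mm long, 17 mm thick, about 25 g, lying on the table (centre 8 mm above it) or in the stand; it can roll. Its length runs along the point's y axis (half, 68 mm, each way). Three to five markers are present; all alike.
- marker_1_mid (a point): Centre of whiteboard marker 1: white barrel with a blue cap, round, 135 mm long, 17 mm thick, about 25 g, lying on the table (centre 8 mm above it) or in the stand; it can roll. Its length runs along the point's y axis (half, 68 mm, each way). Three to five markers are present; all alike.
- marker_2_mid (a point): Centre of whiteboard marker 2: white barrel with a blue cap, round, 135 mm long, 17 mm thick, about 25 g, lying on the table (centre 8 mm above it) or in the stand; it can roll. Its length runs along the point's y axis (half, 68 mm, each way). Three to five markers are present; all alike.
- marker_3_mid (a point): Centre of whiteboard marker 3: white barrel with a blue cap, round, 135 mm long, 17 mm thick, about 25 g, lying on the table (centre 8 mm above it) or in the stand; it can roll. Its length runs along the point's y axis (half, 68 mm, each way). Three to five markers are present; all alike.
- marker_4_mid (a point): Centre of whiteboard marker 4: white barrel with a blue cap, round, 135 mm long, 17 mm thick, about 25 g, lying on the table (centre 8 mm above it) or in the stand; it can roll. Its length runs along the point's y axis (half, 68 mm, each way). Three to five markers are present; all alike.
- bag_corner (a point): Foot of the nearest corner of a big white paper bag that stands fixed behind and to the right: it reaches back from here to x = 0.9 m, right to y = -0.3 m, at the back left to y = -0.03 m, and is about 0.45 m high. Keep arm and gripper clear of it; pass in front of it.
- ballpen: Thin red ballpoint pen, 145 x 12 x 9 mm, length along its y axis, origin under its middle; a bystander, not a marker.
- stapler: Blue stapler, 121 x 26 x 46 mm, length along its y axis, origin under its middle; a bystander.
- teaspoon: Metal teaspoon, 130 x 26 x 11 mm, length along its x axis, origin under its middle; a bystander.

How it is judged:
On the way, in this order (a step that is already met when the one before it is completed fails the run):
1. the retaining bar is swung up and back (value of joint bar above 1.4 rad), for 0.2 s.
2. every marker lies settled in a groove (angle between the y axis of each of marker_0_mid, marker_1_mid, marker_2_mid, marker_3_mid, marker_4_mid and the x axis of stand, either way round below 0.12 rad and x of marker_0_mid in the frame of groove_0 between -0.02 and 0.02 m and z of marker_0_mid in the frame of groove_0 between -0.006 and 0.006 m and (y of marker_0_mid in the frame of groove_0 between -0.006 and 0.006 m or y of marker_0_mid in the frame of groove_1 between -0.006 and 0.006 m or y of marker_0_mid in the frame of groove_2 between -0.006 and 0.006 m or y of marker_0_mid in the frame of groove_3 between -0.006 and 0.006 m or y of marker_0_mid in the frame of groove_4 between -0.006 and 0.006 m) and x of marker_1_mid in the frame of groove_0 between -0.02 and 0.02 m and z of marker_1_mid in the frame of groove_0 between -0.006 and 0.006 m and (y of marker_1_mid in the frame of groove_0 between -0.006 and 0.006 m or y of marker_1_mid in the frame of groove_1 between -0.006 and 0.006 m or y of marker_1_mid in the frame of groove_2 between -0.006 and 0.006 m or y of marker_1_mid in the frame of groove_3 between -0.006 and 0.006 m or y of marker_1_mid in the frame of groove_4 between -0.006 and 0.006 m) and x of marker_2_mid in the frame of groove_0 between -0.02 and 0.02 m and z of marker_2_mid in the frame of groove_0 between -0.006 and 0.006 m and (y of marker_2_mid in the frame of groove_0 between -0.006 and 0.006 m or y of marker_2_mid in the frame of groove_1 between -0.006 and 0.006 m or y of marker_2_mid in the frame of groove_2 between -0.006 and 0.006 m or y of marker_2_mid in the frame of groove_3 between -0.006 and 0.006 m or y of marker_2_mid in the frame of groove_4 between -0.006 and 0.006 m) and x of marker_3_mid in the frame of groove_0 between -0.02 and 0.02 m and z of marker_3_mid in the frame of groove_0 between -0.006 and 0.006 m and (y of marker_3_mid in the frame of groove_0 between -0.006 and 0.006 m or y of marker_3_mid in the frame of groove_1 between -0.006 and 0.006 m or y of marker_3_mid in the frame of groove_2 between -0.006 and 0.006 m or y of marker_3_mid in the frame of groove_3 between -0.006 and 0.006 m or y of marker_3_mid in the frame of groove_4 between -0.006 and 0.006 m) and x of marker_4_mid in the frame of groove_0 between -0.02 and 0.02 m and z of marker_4_mid in the frame of groove_0 between -0.006 and 0.006 m and (y of marker_4_mid in the frame of groove_0 between -0.006 and 0.006 m or y of marker_4_mid in the frame of groove_1 between -0.006 and 0.006 m or y of marker_4_mid in the frame of groove_2 between -0.006 and 0.006 m or y of marker_4_mid in the frame of groove_3 between -0.006 and 0.006 m or y of marker_4_mid in the frame of groove_4 between -0.006 and 0.006 m)), for 0.3 s.
3. the bar is closed over the markers (all of step 2 and value of joint bar below 0.12 rad), for 0.2 s.
At the end, for the whole second after the job is handed in: Every marker present lies in a groove of its own: centre within 20 mm along and 6 mm across and in height of the groove's point, length within 0.12 rad of the groove; the bar closed (below 0.12 rad); the dial within 0.12 rad of zero (all of step 3 and value of joint dial between -0.12 and 0.12 rad); the robot touches nothing.
It fails at once if the ballpoint pen is moved by more than 4 cm (distance of ballpen from where it was at the start of the episode above 0.04 m).
It fails at once if the stapler is moved by more than 4 cm (distance of stapler from where it was at the start of the episode above 0.04 m).
It fails at once if the teaspoon is moved by more than 4 cm (distance of teaspoon from where it was at the start of the episode above 0.04 m).
Of marker_0, marker_1, marker_2, marker_3, marker_4 only 3 to 5 are there at a start; the rules pass over those that are not, and their reading is None.
At some moment in a run one of marker_0, marker_1, marker_2, marker_3, marker_4 may be knocked a few centimetres aside while the robot is not near it.
Once in a run the grip may slacken for a moment while it holds something.
It also fails if it takes over 210 s, if anything falls off the work surface, if the arm or the gripper's body presses on something with over 40 N, if the wrist force passes 120 N, or if a joint passes its speed limit or range.

## Working session

There is one attempt and no reset: what is moved stays moved. The work goes in short steps, Python scripts to look and compute and a tool call to move; the robot and the scene stay as the last step left them, time stands still between calls to the robot, and variables do not carry over. Pictures are saved under pics/ and viewed, about 12 in all and at most 16, crops included, and the job is handed in when it is done.

Besides the shell and the picture viewer there is one more tool, called by a JSON object that holds its "fn" and its "kwargs". carry_out: Moves the arm, as the interface text tells. Its arguments: {"type":"object","properties":{"plan":{"type":"array"},"squeeze":{"type":"number"}},"required":["plan"]}

```bash
mkdir -p pics; ls
cat > h.py <<'E'
import numpy as np, cv2
from cell import arm
from scipy.spatial.transform import Rotation as R
def cam(name, st=None):
    c=arm.get_calibration(name); K=np.array(c["intrinsics"]);D=np.array(c["D"])
    if name=="wrist":
        st=st or arm.observe(); T=np.eye(4);T[:3,:3]=R.from_rotvec(st["ee_rot"]).as_matrix();T[:3,3]=st["position"]
        T=T@np.array(c["tool_from_camera"]); return K,D,T[:3,:3],T[:3,3]
    Rm=cv2.Rodrigues(np.array(c["rvec"],float))[0]; t=np.array(c["tvec"],float).ravel()
    return K,D,Rm.T,-Rm.T@t
def ray(C,px):
    K,D,Rm,o=C; p=cv2.undistortPoints(np.array(px,float).reshape(-1,1,2),K,D)[:,0]
    return np.c_[p,np.ones(len(p))]@Rm.T
def onz(C,px,z):
    d=ray(C,px); o=C[3]; return o+d*((z-o[2])/d[:,2])[:,None]
def proj(C,P):
    K,D,Rm,o=C; return cv2.projectPoints(np.array(P,float).reshape(-1,3),cv2.Rodrigues(Rm.T)[0],-Rm.T@o,K,D)[0][:,0]
def shot(name,fn=None):
    st=arm.observe(); im,d=arm.get_image(name)
    if fn: cv2.imwrite("pics/"+fn,im[:,:,::-1])
    return im,d,cam(name,st)
E
python3 - <<'E'
from h import *
s=arm.observe(); print(s["clock"],s["position"],s["ee_rot"],s["width"])
for n in("top","side","wrist"):
    im,d,C=shot(n,n+"0.png"); print(n,C[3],C[2][:,2]); np.savez("pics/"+n+"0.npz",im=im,d=d)
E
```

```text
pics
0.0 [ 0.1543587  -0.60522501  0.29146001] [-3.11563576e+00 -3.91125648e-01  5.50359312e-04] 0.9991646002644484
top [-0.27745637 -0.39323244  1.76665018] [ 0.42607045  0.22929068 -0.87515127]
side [0.08773568 1.30234089 0.57649251] [ 0.3091395  -0.87837084 -0.36455101]
wrist [ 0.21937126 -0.58922212  0.38414066] [-0.24535091 -0.06185835 -0.96745877]
```

View pics/top0.png

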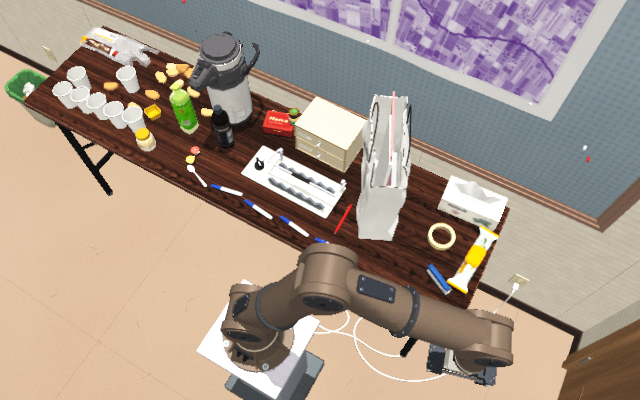

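View pics/side0.png

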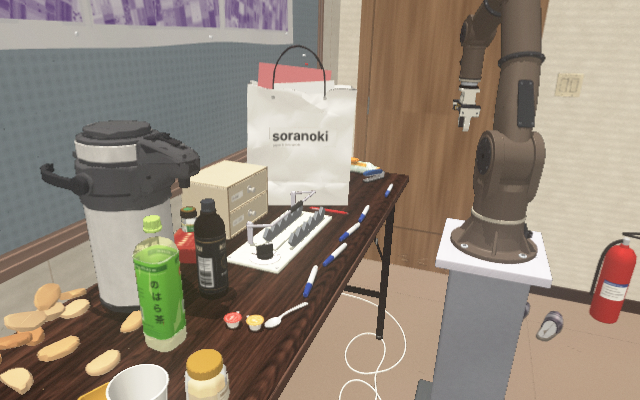

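Top view: four markers at about (227,190), (258,209), (294,226) and (321,240, partly hidden). Stand is around (295,180), bag at (385,170), pen (343,219). The side view also shows four markers in a row. Next I'll measure them.

Run:
```python
from h import *
C=cam("top");S=cam("side")
print("top markers",onz(C,[[227,190],[258,209],[294,226],[321,240]],.008).round(3).tolist())
print("side markers",onz(S,[[311,280],[343,239],[364,213],[388,190]],.008).round(3).tolist())
print("stand dial",onz(C,[[260,163]],.03).round(3), "corners",onz(C,[[242,179],[265,148],[347,186],[330,213]],.012).round(3).tolist())
print("bag",onz(C,[[360,235],[393,239]],0).round(3).tolist(),"pen",onz(C,[[343,219],[351,206],[335,233]],0.004).round(3).tolist(),"spoon",onz(C,[[190,168],[206,186]],0).round(3).tolist())
im=np.load("pics/top0.npz")["im"]; a=im[120:260,170:410]; cv2.imwrite("pics/c1.png",cv2.resize(a[:,:,::-1],None,fx=3.3,fy=3.3,interpolation=cv2.INTER_CUBIC))
```

```text
top markers [[0.425, 0.418, 0.008], [0.414, 0.265, 0.008], [0.419, 0.105, 0.008], [0.419, -0.013, 0.008]]
side markers [[0.422, 0.423, 0.008], [0.419, 0.17, 0.008], [0.414, -0.053, 0.008], [0.388, -0.323, 0.008]]
stand dial [[0.586 0.363 0.03 ]] corners [[0.495, 0.392, 0.012], [0.668, 0.392, 0.012], [0.673, 0.01, 0.012], [0.534, 0.011, 0.012]]
bag [[0.512, -0.131, 0.0], [0.559, -0.248, 0.0]] pen [[0.539, -0.043, 0.004], [0.605, -0.044, 0.004], [0.472, -0.045, 0.004]] spoon [[0.44, 0.613, 0.0], [0.403, 0.506, 0.0]]
```

View pics/c1.png

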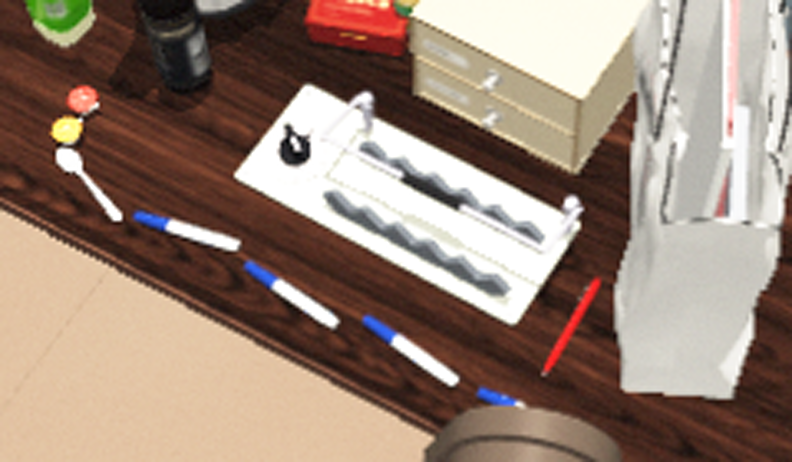

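{"fn": "carry_out", "kwargs": {"plan": [[3,5,1,0,9],[6,10,2,0,9],[9,15,3,-0.05,9],[12,19,3,-0.05,9],[15,24,3,-0.1,9],[17,29,4,-0.1,9],[18,34,4,-0.15,9],[19,39,5,-0.2,9],[20,44,5,-0.25,9],[20,49,5,-0.25,9],[20,54,6,-0.25,9],[20,59,6,-0.25,9],[20,64,7,-0.25,9],[20,69,8,-0.25,9],[20,72,9,-0.25,9],[20,72,10,-0.25,9],[20,72,10,-0.25,9]]}}

```text
clock: 1.85
position: [0.3544, 0.1185, 0.3934]
ee_rot: [-3.139, -0.009, -0.005]
force: [0.3, -1.3, 0.2]
width: 0.979
```

Run:
```python
from h import *
s=arm.observe(); print(s["clock"],s["position"],R.from_rotvec(s["ee_rot"]).as_matrix().round(3).tolist(),s["joints"])
im,d,C=shot("wrist","w1.png"); np.savez("pics/w1.npz",im=im,d=d,R=C[2],o=C[3])
im,d,C=shot("top","t1.png"); im,d,C=shot("side","s1.png")
```

```text
1.85 [0.35443144 0.11854441 0.39339513] [[1.0, 0.006, 0.003], [0.006, -1.0, 0.003], [0.003, -0.003, -1.0]] [ 0.24320684 -0.03140029 -0.66510925  1.90795528 -0.02190997  1.25460047
 -1.97976181]
```

View pics/w1.png

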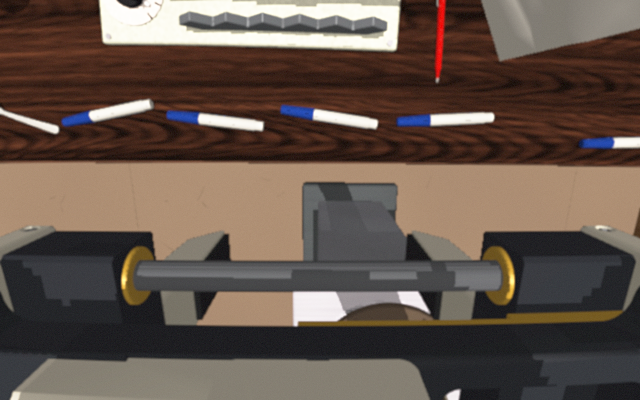

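Five markers show: (108,112), (215,121), (329,117), (446,119), and a fifth cut off at (610,142). The pen is at (440,40). Now to view the stand.

{"fn": "carry_out", "kwargs": {"plan": [[3,2,1,0,9],[6,4,2,0,9],[10,6,3,0,9],[13,7,4,0,9],[14,8,4,0,9],[14,8,4,0,9],[14,8,4,0,9],[14,8,4,0,9]]}}

```text
clock: 2.8
position: [0.4932, 0.1929, 0.4309]
ee_rot: [3.141, -0.002, -0.002]
force: [0.5, 0.3, -0.3]
width: 0.98
```

```bash
cat >> h.py <<'E'
def markers(im,C,z=.0085,dbg=True):
    """blue cap blobs and white barrel blobs on the dark table -> ends, centre, angle"""
    hsv=cv2.cvtColor(im,cv2.COLOR_RGB2HSV)
    b=((hsv[...,0]>105)&(hsv[...,0]<128)&(hsv[...,1]>150)&(hsv[...,2]>70)).astype(np.uint8)
    w=((hsv[...,1]<60)&(hsv[...,2]>150)).astype(np.uint8)
    n,l,st,ce=cv2.connectedComponentsWithStats(b); n2,l2,st2,ce2=cv2.connectedComponentsWithStats(w)
    out=[]
    for i in range(1,n):
        if st[i,4]<25: continue
        near=cv2.dilate((l==i).astype(np.uint8),np.ones((7,7)))
        ids=[j for j in np.unique(l2[near>0]) if j and st2[j,4]>25]
        m=(l==i)
        cap=onz(C,[ce[i]],z)[0]
        for j in ids: m=m|(l2==j)
        ys,xs=np.nonzero(m); P=onz(C,np.c_[xs,ys],z)[:,:2]; c=P.mean(0)
        u=np.linalg.svd(P-c,full_matrices=False)[2][0]; u=u if u@(cap[:2]-c)>0 else -u
        t=(P-c)@u; v=(P-c)@np.array([-u[1],u[0]])
        mid=c+u*(t.max()+t.min())/2+np.array([-u[1],u[0]])*(v.max()+v.min())/2
        out.append((mid.round(4),round(float(np.arctan2(u[1],u[0])),3),round(float(np.ptp(t)),3),round(float(np.ptp(v)),3),ce[i].round()))
        if dbg: print("mid",out[-1][0],"capdir",out[-1][1],"len",out[-1][2],"wid",out[-1][3],"px",out[-1][4])
    return out
E
python3 - <<'E'
from h import *
s=arm.observe(); print(s["clock"],s["position"])
f=np.load("pics/w1.npz"); c=arm.get_calibration("wrist"); K,D=np.array(c["intrinsics"]),np.array(c["D"])
print("w1");markers(f["im"],(K,D,f["R"],f["o"]))
im,d,C=shot("wrist","w2.png"); np.savez("pics/w2.npz",im=im,d=d,R=C[2],o=C[3])
print("w2");markers(im,C)
for n,f in(("top","t1.png"),("side","s1.png")):
    print(n);markers(cv2.imread("pics/"+f)[:,:,::-1].copy(),cam(n))
E
```

```text
2.8 [0.49324599 0.1929498  0.43090932]
w1
mid [0.419  0.1028] capdir 1.429 len 0.136 wid 0.015 px [297. 112.]
mid [0.4242 0.4214] capdir 1.757 len 0.137 wid 0.016 px [ 77. 119.]
mid [0.4138 0.2642] capdir 1.453 len 0.136 wid 0.016 px [183. 116.]
mid [ 0.417  -0.0608] capdir 1.631 len 0.137 wid 0.015 px [414. 121.]
mid [ 0.3887 -0.3131] capdir 1.616 len 0.096 wid 0.016 px [597. 143.]
w2
mid [0.4184 0.1022] capdir 1.422 len 0.136 wid 0.014 px [346. 200.]
mid [0.4244 0.421 ] capdir 1.752 len 0.136 wid 0.016 px [149. 206.]
mid [0.4132 0.2652] capdir 1.434 len 0.133 wid 0.015 px [245. 204.]
mid [ 0.4165 -0.0605] capdir 1.623 len 0.138 wid 0.015 px [446. 206.]
mid [ 0.3863 -0.3143] capdir 1.62 len 0.093 wid 0.021 px [604. 221.]
top
mid [0.4165 0.4691] capdir -1.426 len 0.04 wid 0.015 px [216. 186.]
mid [0.4203 0.1067] capdir 1.436 len 0.135 wid 0.017 px [284. 219.]
mid [ 0.4185 -0.0574] capdir 1.65 len 0.136 wid 0.019 px [320. 241.]
mid [ 0.521  -0.5059] capdir 2.123 len 0.179 wid 0.114 px [439. 277.]
mid [ 0.3907 -0.3321] capdir 1.63 len 0.136 wid 0.018 px [383. 280.]
side
```

View pics/w2.png

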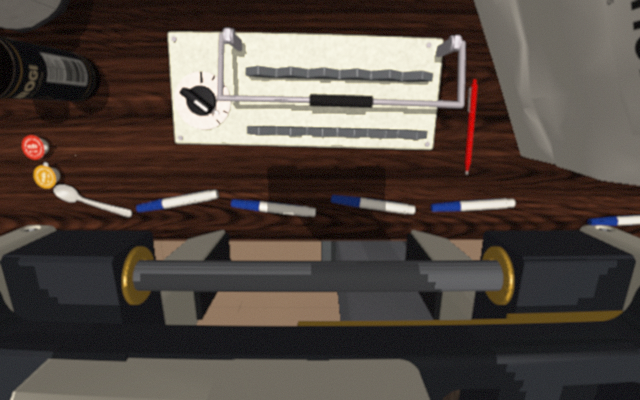

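Stand at (168..440, 33..150), bar sleeve at (341,100), dial at (199,100) with its fin slanted, pen at (472,128). Next I'll measure the stand pose.

Run:
```python
from h import *
f=np.load("pics/w2.npz"); c=arm.get_calibration("wrist"); C=(np.array(c["intrinsics"]),np.array(c["D"]),f["R"],f["o"]); im=f["im"]
hsv=cv2.cvtColor(im,cv2.COLOR_RGB2HSV)
w=((hsv[...,1]<50)&(hsv[...,2]>140)).astype(np.uint8); w[:, 470:]=0; w[165:]=0
n,l,st,ce=cv2.connectedComponentsWithStats(w); i=1+np.argmax(st[1:,4]); ys,xs=np.nonzero(l==i)
print(st[i])
hull=cv2.convexHull(np.c_[xs,ys].astype(np.int32))[:,0]
P=onz(C,hull,.012)[:,:2]
# edge fits: front edge (min x), left (max y), right (min y)
P=onz(C,np.c_[xs,ys],.012)[:,:2]
def edge(ax,sgn,lo,hi):
    o=1-ax; e=[]
    for a in np.arange(lo,hi,.004):
        q=P[abs(P[:,o]-a)<.002]
        if len(q): e.append((a,(q[:,ax]*sgn).max()*sgn))
    e=np.array(e); k=np.polyfit(e[:,0],e[:,1],1); r=e[:,1]-np.polyval(k,e[:,0]); g=abs(r)<.002; return np.polyfit(e[g,0],e[g,1],1),r.std()
print("front",edge(0,-1,.04,.36)); print("back",edge(0,1,.1,.3)); print("left",edge(1,1,.54,.64)); print("right",edge(1,-1,.54,.64))
# sleeve
dk=((hsv[...,2]<60)).astype(np.uint8); sub=np.zeros_like(dk); sub[88:112,300:385]=dk[88:112,300:385]
n,l,st,ce=cv2.connectedComponentsWithStats(sub); i=1+np.argmax(st[1:,4]); print("sleeve",st[i],onz(C,[ce[i]],.070))
# dial zoom
cv2.imwrite("pics/dial.png",cv2.resize(im[60:150,160:300,::-1],None,fx=5.5,fy=5.5,interpolation=cv2.INTER_CUBIC))
```

```text
[  168    28   297   122 25118]
front (array([0.02676547, 0.50708294]), np.float64(0.00044069187783555875))
back (array([0.02460627, 0.66540651]), np.float64(0.000369635278305858))
left (array([-0.02324553,  0.42247828]), np.float64(0.0004186927105416414))
right (array([ 0.09961938, -0.08507426]), np.float64(0.011547456476047754))
sleeve [310  95  62  12 617] [[0.57620331 0.16147152 0.07      ]]
```

View pics/dial.png

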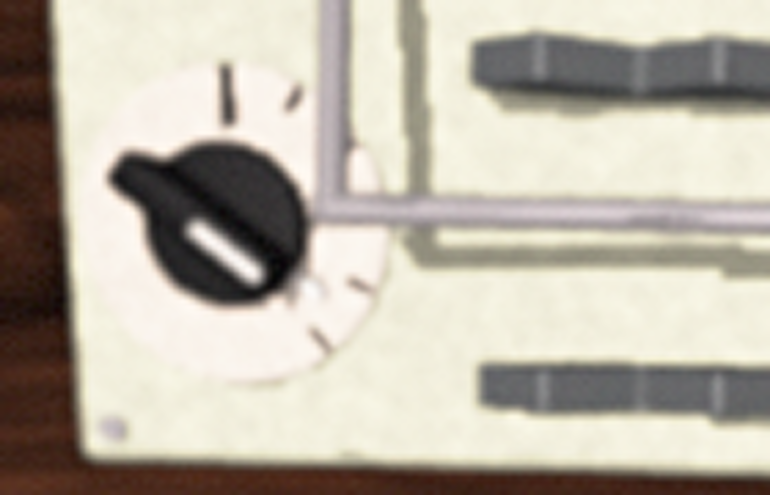

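Run:
```python
from h import *
C=cam("top"); im=np.load("pics/top0.npz"); d=im["d"]
K,D,Rm,o=C
for p in [(295,135),(345,166),(300,115),(355,145),(330,100),(315,130),(333,150)]:
    r=ray(C,[p])[0]; z=d[p[1],p[0]]; print(p,(o+r*z).round(3), "z0:",onz(C,[p],0)[0][:2].round(3))
```

```text
(295, 135) [0.738 0.285 0.092] z0: [0.793 0.322]
(345, 166) [0.738 0.055 0.036] z0: [0.759 0.064]
(300, 115) [0.894 0.357 0.003] z0: [0.896 0.358]
(355, 145) [0.81  0.051 0.096] z0: [0.872 0.076]
(330, 100) [0.904 0.217 0.174] z0: [1.034 0.284]
(315, 130) [0.749 0.199 0.169] z0: [0.858 0.261]
(333, 150) [0.73  0.108 0.122] z0: [0.805 0.145]
```

{"fn": "carry_out", "kwargs": {"plan": [[1,0,-1,0.14,5],[2,-1,-3,0.28,5],[3,-1,-5,0.42,5],[4,-2,-7,0.56,5],[5,-2,-9,0.7,5],[6,-2,-11,0.84,5],[7,-3,-13,0.98,5],[8,-3,-15,1.12,5],[8.3,-3.1,-18,1.26,5],[8.3,-3.1,-20,1.4,5],[8.3,-3.1,-22,1.545,5],[8.3,-3.1,-24,1.545,5],[8.3,-3.1,-24,1.545,5],[8.3,-3.1,-24,1.545,5],[8.3,-3.1,-24,1.545,5]]}}

```text
clock: 4.35
position: [0.5767, 0.1622, 0.1927]
ee_rot: [2.25, 2.189, 0.002]
force: [0.4, 0.0, -0.2]
width: 0.541
```

{"fn": "carry_out", "kwargs": {"plan": [[0,0,-3,0,5],[0,0,-5,0,5],[0,0,-6.5,0,5],[0,0,-6.5,0,5],[0,0,-6.5,0,0.5],[0,0,-6.5,0,0.5],[0,0,-6.5,0,0.5],[0,0,-6.5,0,0.5],[0,0,-6.5,0,0.5]], "squeeze": 20}}

```text
clock: 5.25
position: [0.5766, 0.1622, 0.128]
ee_rot: [2.25, 2.189, 0.002]
force: [-0.7, 0.4, -0.2]
width: 0.162
```

{"fn": "carry_out", "kwargs": {"plan": [[0.06,0,0.93,0,0.5],[0.22,0,1.85,0,0.5],[0.5,0,2.75,0,0.5],[0.88,0,3.6,0,0.5],[1.36,0,4.4,0,0.5],[1.94,0,5.14,0,0.5],[2.59,-0.1,5.81,0,0.5],[3.33,-0.1,6.39,0,0.5],[4.12,-0.1,6.88,0,0.5],[4.97,-0.1,7.27,0,0.5],[5.86,-0.15,7.56,0,0.5],[6.78,-0.17,7.73,0,0.5],[7.72,-0.2,7.8,0,0.5],[8.65,-0.2,7.75,0,0.5],[9.57,-0.24,7.6,0,0.5],[9.9,-0.24,7.5,0,0.5],[9.9,-0.24,7.5,0,0.5],[9.9,-0.24,7.5,0,0.5]]}}

```text
clock: 7.05
position: [0.6759, 0.1573, 0.2031]
ee_rot: [2.251, 2.185, -0.003]
force: [-1.4, -8.5, -1.8]
width: 0.17
```

{"fn": "carry_out", "kwargs": {"plan": [[0,0,0,0,3.5],[0,0,0,0,3.5],[0,0,2,0,3.5],[0,0,5,0,3.5],[-1,0,7,0,3.5],[-5,0,9,0,3.5],[-9,0,10,0,3.5],[-11,0,10,0,3.5],[-11,0,10,0,3.5],[-11,0,10,0,3.5]]}}

```text
clock: 8.05
position: [0.5657, 0.1575, 0.304]
ee_rot: [2.249, 2.185, -0.001]
force: [0.2, 0.1, 0.8]
width: 0.383
```

Run:
```python
from h import *
s=arm.observe(); print(s["clock"],s["position"],s["joints"].round(2))
im,d,C=shot("side"); cv2.imwrite("pics/s2.png",cv2.resize(im[150:350,200:440,::-1],None,fx=3,fy=3))
im,d,C=shot("top"); print("top");markers(im,C)
im,d,C=shot("wrist"); print("wrist");markers(im,C)
```

```text
8.05 [0.56567994 0.15750738 0.3039805 ] [ 0.28  0.54 -0.98  1.6   0.48  1.26 -0.81]
top
mid [0.4257 0.423 ] capdir 1.764 len 0.134 wid 0.018 px [216. 186.]
mid [0.415  0.2662] capdir 1.461 len 0.136 wid 0.018 px [249. 203.]
mid [ 0.5206 -0.5057] capdir 2.118 len 0.18 wid 0.113 px [439. 277.]
mid [ 0.3908 -0.3321] capdir 1.628 len 0.136 wid 0.018 px [383. 280.]
wrist
mid [0.4132 0.2636] capdir 1.445 len 0.136 wid 0.016 px [177.  38.]
mid [0.422  0.1303] capdir 1.376 len 0.081 wid 0.014 px [199. 183.]
```

View pics/s2.png

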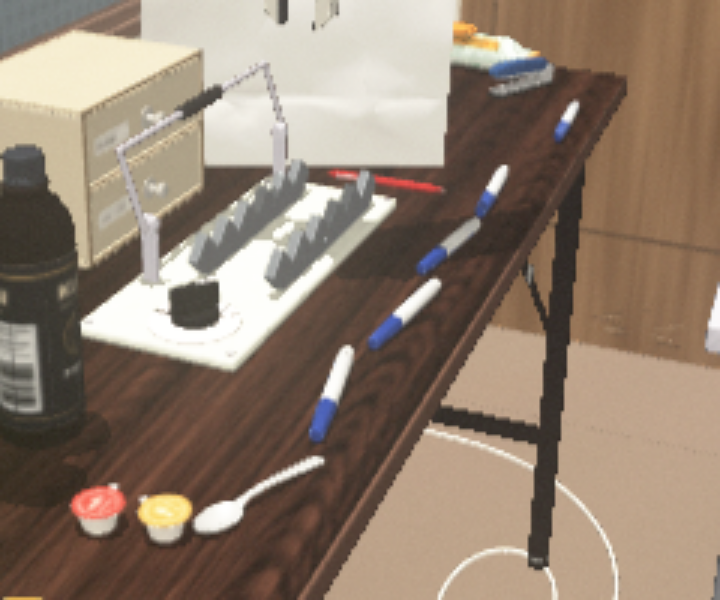

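Bar is open and leaning back, nothing else disturbed, all five markers still in place. First pick: the middle marker, for groove 2.

{"fn": "carry_out", "kwargs": {"plan": [[-3,-1,-2,-0.02,4],[-6,-2,-5,-0.04,4],[-9,-3.5,-8,-0.06,4],[-12,-5,-12,-0.1,4],[-14.7,-5.45,-16,-0.116,4],[-14.7,-5.45,-19,-0.116,4],[-14.7,-5.45,-21.5,-0.116,4],[-14.7,-5.45,-23,-0.116,4],[-14.7,-5.45,-23.5,-0.116,4],[-14.7,-5.45,-23.5,-0.116,4],[-14.7,-5.45,-23.5,-0.116,0.5],[-14.7,-5.45,-23.5,-0.116,0.5],[-14.7,-5.45,-23.5,-0.116,0.5],[-14.7,-5.45,-23.5,-0.116,0.5],[-14.7,-5.45,-23.5,-0.116,0.5]], "squeeze": 20}}

```text
clock: 9.7
position: [0.4199, 0.1027, 0.0685]
ee_rot: [2.374, 2.05, -0.002]
force: [-1.0, -1.3, 6.2]
width: 0.163
```

{"fn": "carry_out", "kwargs": {"plan": [[0,0,3,0,0.5],[0,0,7,0,0.5],[2,1,10,0.14,0.5],[4,2,11,0.28,0.5],[6,3,11,0.42,0.5],[8,4,11,0.56,0.5],[10,5,11,0.7,0.5],[12,5.8,11,0.84,0.5],[14,5.8,11,0.98,0.5],[15.5,5.8,11,1.12,0.5],[15.5,5.8,11,1.26,0.5],[15.5,5.8,11,1.4,0.5],[15.5,5.8,11,1.54,0.5],[15.5,5.8,11,1.692,0.5],[15.5,5.8,11,1.692,0.5],[15.5,5.8,11,1.692,0.5]]}}

```text
clock: 11.3
position: [0.5748, 0.1606, 0.1783]
ee_rot: [0.047, 3.138, 0.004]
force: [-0.0, -0.6, -0.3]
width: 0.16
```

Run:
```python
from h import *
s=arm.observe(); print(s["clock"],s["position"],s["ee_rot"],s["width"],s["joints"].round(2))
im,d,C=shot("top"); im2,d,C=shot("side"); a=im[130:260,220:380];b=im2[130:260,220:380]
cv2.imwrite("pics/p3.png",np.vstack([cv2.resize(x[:,:,::-1],(369,300)) for x in(a,b)]))
```

```text
11.3 [0.57481303 0.1605792  0.17833581] [0.04676853 3.13759875 0.0043988 ] 0.16024407554825135 [ 0.36  0.83 -1.21  1.71  0.84  1.2   0.47]
```

View pics/p3.png

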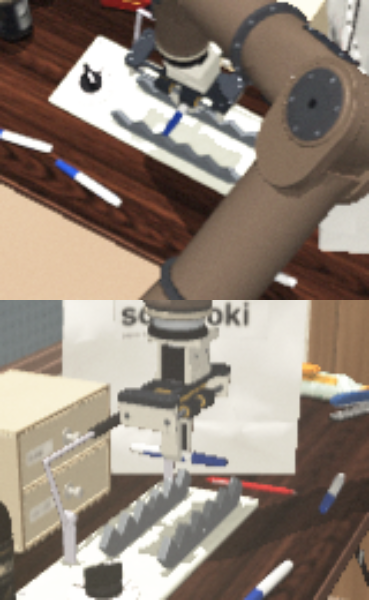

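{"fn": "carry_out", "kwargs": {"plan": [[0,0,-3,0,0.5],[0,0.05,-5.5,0,0.5],[0,0.05,-6.8,0,0.5],[0,0.05,-7.15,0,0.5],[0,0.05,-7.15,0,0.5],[0,0.05,-7.15,0,2.8],[0,0.05,-7.15,0,2.8],[0,0.05,-7.15,0,2.8],[0,0.05,-6.5,0,2.8],[0,0.05,-4,0,2.8],[0,0.05,0,0,2.8],[0,0.05,3,0,2.8],[0,0.05,3,0,2.8]]}}

```text
clock: 12.7
position: [0.5761, 0.1628, 0.2135]
ee_rot: [0.045, 3.131, 0.009]
force: [-1.1, 0.3, -0.2]
width: 0.302
```

Run:
```python
from h import *
im,d,C=shot("top"); K,D,Rm,o=C
s=arm.observe();print(s["joints"].round(2))
ys,xs=np.mgrid[100:330:2,250:480:2]; px=np.c_[xs.ravel(),ys.ravel()]
r=ray(C,px); z=d[px[:,1],px[:,0]]; P=o+r*z[:,None]
hsv=cv2.cvtColor(im,cv2.COLOR_RGB2HSV)[px[:,1],px[:,0]]
m=(hsv[:,0]<18)&(hsv[:,1]>50)&(hsv[:,2]>60)&(P[:,2]>.25)
Q=P[m]; print(len(Q)); 
for a in np.arange(.25,1.2,.07):
    q=Q[abs(Q[:,2]-a)<.035]
    if len(q): print(a.round(2),len(q),q.min(0).round(2),q.max(0).round(2))
markers(im,C)
cv2.imwrite("pics/t4.png",cv2.resize(im[120:260,180:420,::-1],None,fx=3,fy=3))
```

```text
[ 0.36  0.78 -1.21  1.68  0.78  1.23  0.52]
2495
0.25 4 [ 0.03 -0.09  0.26] [ 0.04 -0.08  0.28]
0.32 112 [-0.05 -0.1   0.29] [0.57 0.14 0.35]
0.39 176 [-0.01 -0.13  0.36] [0.56 0.2  0.42]
0.46 274 [ 0.05 -0.2   0.43] [0.78 0.2  0.49]
0.53 342 [ 0.12 -0.18  0.5 ] [0.57 0.21 0.56]
0.6 739 [ 0.18 -0.24  0.57] [0.59 0.19 0.63]
0.67 655 [ 0.25 -0.25  0.64] [0.48 0.01 0.7 ]
0.74 164 [ 0.28 -0.21  0.71] [ 0.39 -0.11  0.75]
mid [0.4258 0.4221] capdir 1.766 len 0.132 wid 0.018 px [216. 186.]
mid [0.5927 0.2357] capdir -1.601 len 0.359 wid 0.163 px [294. 192.]
mid [0.415  0.2662] capdir 1.461 len 0.136 wid 0.018 px [249. 203.]
mid [ 0.5207 -0.5057] capdir 2.12 len 0.18 wid 0.114 px [439. 277.]
mid [ 0.3908 -0.3321] capdir 1.628 len 0.136 wid 0.018 px [383. 280.]
```

View pics/t4.png

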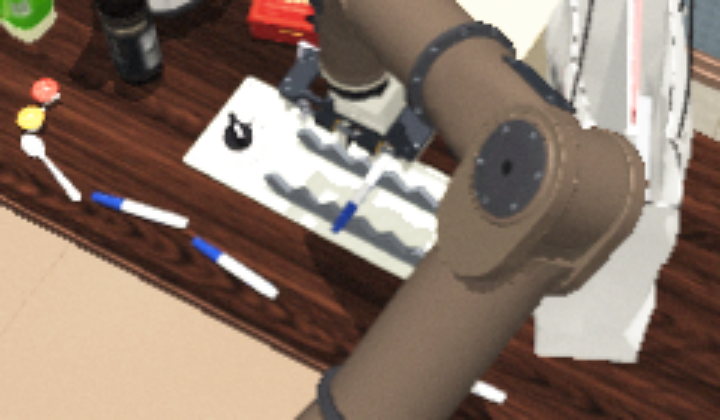

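Marker lies in the middle groove; the elbow is above and in front of the bag. Next, the marker at (0.417,-0.0605).

{"fn": "carry_out", "kwargs": {"plan": [[-2,-3,0,-0.14,4],[-4,-6,0,-0.28,4],[-6.5,-9,0,-0.42,4],[-9,-12,0,-0.56,4],[-12,-15,0,-0.7,4],[-14,-18,0,-0.84,4],[-15.9,-20,0,-0.98,4],[-15.9,-22.3,-2,-1.12,4],[-15.9,-22.3,-4,-1.26,4],[-15.9,-22.3,-6,-1.4,4],[-15.9,-22.3,-8,-1.486,4],[-15.9,-22.3,-8.3,-1.486,4],[-15.9,-22.3,-8.3,-1.486,4],[-15.9,-22.3,-8.3,-1.486,4]]}}

```text
clock: 14.15
position: [0.4168, -0.061, 0.1286]
ee_rot: [2.15, 2.279, -0.004]
force: [1.1, -0.1, -0.1]
width: 0.434
```

```bash
cat > look.py <<'E'
from h import *
s=arm.observe(); h=2*np.arctan2(s["ee_rot"][1],s["ee_rot"][0]); print("t",s["clock"],"pos",s["position"].round(4),"head",round(h,4),"j",s["joints"].round(2),"f",s["force"].round(1),s["width"])
for n in ("top","side","wrist"):
    im,d,C=shot(n,"last_"+n+".png"); print(n)
    markers(im[:260] if n=="wrist" else im,C)
E
python3 look.py
```

```text
t 14.15 pos [ 0.4168 -0.061   0.1286] head 1.6288 j [ 0.71  0.5  -0.89  2.18  0.62  0.72 -0.55] f [ 1.1 -0.1 -0.1] 0.43371143922605826
top
mid [0.4257 0.423 ] capdir 1.764 len 0.134 wid 0.018 px [216. 186.]
mid [0.6188 0.2299] capdir -1.786 len 0.375 wid 0.275 px [294. 192.]
mid [0.4143 0.2663] capdir 1.463 len 0.136 wid 0.017 px [249. 203.]
mid [ 0.5206 -0.5059] capdir 2.116 len 0.179 wid 0.113 px [439. 277.]
mid [ 0.3903 -0.3322] capdir 1.629 len 0.136 wid 0.019 px [383. 280.]
side
wrist
mid [ 0.4155 -0.0425] capdir 1.63 len 0.101 wid 0.016 px [317. 146.]
```

{"fn": "carry_out", "kwargs": {"plan": [[0,0,-3,0,4],[0,0,-5,0,4],[0,0,-5.9,0,4],[0,0,-5.95,0,4],[0,0,-5.95,0,0.5],[0,0,-5.95,0,0.5],[0,0,-5.95,0,0.5],[0,0,-5.95,0,0.5],[0,0,-5.95,0,0.5],[0,0,-4,0,0.5],[0,0,0,0,0.5],[0,0,4,0,0.5],[0,0,5,0,0.5],[0,0,5,0,0.5]]}}

```text
clock: 15.7
position: [0.4178, -0.0616, 0.18]
ee_rot: [2.151, 2.273, -0.001]
force: [-0.5, -0.2, -0.3]
width: 0.159
```

{"fn": "carry_out", "kwargs": {"plan": [[1,3,0,0,0.5],[2,6,0,0.14,0.5],[4,9,0,0.28,0.5],[6,12,0,0.42,0.5],[8,15,0,0.56,0.5],[10,17.9,0,0.7,0.5],[12,17.9,0,0.84,0.5],[14,17.9,0,0.98,0.5],[15.6,17.9,0,1.12,0.5],[15.6,17.9,0,1.26,0.5],[15.6,17.9,0,1.4,0.5],[15.6,17.9,0,1.491,0.5],[15.6,17.9,0,1.491,0.5],[15.6,17.9,-2,1.491,0.5],[15.6,17.9,-3,1.491,0.5],[15.6,17.9,-3,1.491,0.5]]}}

```text
clock: 17.3
position: [0.5727, 0.1167, 0.1474]
ee_rot: [0.04, 3.135, 0.01]
force: [0.0, -0.1, 0.9]
width: 0.159
```

Run:
```python
from h import *
s=arm.observe(); h=2*np.arctan2(s["ee_rot"][1],s["ee_rot"][0]); print("pos",s["position"].round(4),"head",round(h,4),s["joints"].round(2))
im,d,C=shot("top"); im2,d,C=shot("side"); a=im[150:230,230:330];b=im2[150:250,220:345]
cv2.imwrite("pics/p5.png",np.hstack([cv2.resize(x[:,:,::-1],(400,320)) for x in(a,b)]))
```

```text
pos [0.5727 0.1167 0.1474] head 3.116 [ 0.43  0.84 -1.16  1.78  0.85  1.12  0.52]
```

View pics/p5.png

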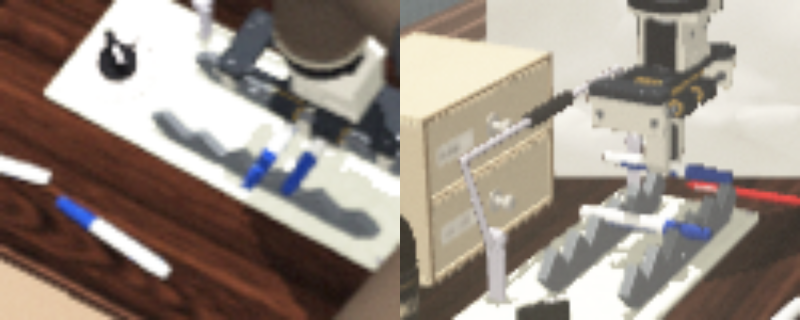

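Held level, the first one settled in groove 2. Lower and release.

{"fn": "carry_out", "kwargs": {"plan": [[0.1,0.03,-2,0,0.5],[0.1,0.03,-3.6,0,0.5],[0.1,0.03,-4.05,0,0.5],[0.1,0.03,-4.05,0,0.5],[0.1,0.03,-4.05,0,2.6],[0.1,0.03,-4.05,0,2.6],[0.1,0.03,-4.05,0,2.6],[0.1,0.03,-3.5,0,2.6],[0.1,0.03,-1,0,2.6],[0.1,0.03,3,0,2.6],[0,0,6,0,2.6],[0,0,6,0,2.6]]}}

```text
clock: 18.6
position: [0.5748, 0.1189, 0.2143]
ee_rot: [0.039, 3.127, 0.015]
force: [-0.3, -0.6, -0.4]
width: 0.285
```

{"fn": "carry_out", "kwargs": {"plan": [[-4,-1,0,0,4],[-8,-3,0,0,4],[-12,-5,0,0,4],[-16,-7,0,0,4],[-18.6,-11,0,0,4],[-19,-15,0,0,4],[-19,-19,0,0,4],[-19,-23,0,0,4],[-19,-27,0,0,4],[-19,-31,0,0,4],[-19,-35,0,-0.1,4],[-19,-39,0,-0.24,4],[-18.6,-42,0,-0.38,4],[-18.6,-45.1,0,-0.52,4],[-18.6,-45.1,0,-0.66,4],[-18.6,-45.1,0,-0.8,4],[-18.6,-45.1,-2,-0.94,4],[-18.6,-45.1,-4,-1.08,4],[-18.6,-45.1,-6,-1.22,4],[-18.6,-45.1,-8,-1.36,4]]}}

```text
clock: 20.6
position: [0.3883, -0.3321, 0.1334]
ee_rot: [2.002, 2.399, -0.003]
force: [1.2, -0.1, -1.2]
width: 0.434
```

{"fn": "carry_out", "kwargs": {"plan": [[0,0,0,-0.12,4],[0,0,0,-0.13,4],[0,0,0,-0.13,4]]}}

```text
clock: 20.9
position: [0.3885, -0.332, 0.1336]
ee_rot: [2.149, 2.268, -0.005]
force: [0.6, -0.8, 0.1]
width: 0.436
```

```bash
python3 look.py
```

```text
t 20.9 pos [ 0.3885 -0.332   0.1336] head 1.6244 j [ 1.09  0.54 -0.66  1.99  0.49  0.76  0.19] f [ 0.6 -0.8  0.1] 0.4361318862799224
top
mid [0.4257 0.423 ] capdir 1.764 len 0.134 wid 0.018 px [216. 186.]
mid [0.6325 0.216 ] capdir -1.54 len 0.407 wid 0.263 px [294. 192.]
mid [0.4632 0.2683] capdir 1.459 len 0.134 wid 0.018 px [254. 193.]
mid [0.6328 0.2159] capdir -1.542 len 0.407 wid 0.263 px [304. 197.]
mid [ 0.5207 -0.5059] capdir 2.117 len 0.179 wid 0.113 px [439. 277.]
side
wrist
mid [ 0.3885 -0.3174] capdir 1.616 len 0.1 wid 0.016 px [319. 151.]
```

The cell knocked marker B to (0.463,0.268); I'll deal with it later. Pick E now.

{"fn": "carry_out", "kwargs": {"plan": [[0,0,-3,0,4],[0,0,-5.5,0,4],[0,0,-6.4,0,4],[0,0,-6.45,0,4],[0,0,-6.45,0,0.5],[0,0,-6.45,0,0.5],[0,0,-6.45,0,0.5],[0,0,-6.45,0,0.5],[0,0,-6.45,0,0.5],[0,0,-4,0,0.5],[0,0,0,0,0.5],[0,0,4,0.14,0.5],[0,0,5,0.28,0.5],[0,0,5,0.42,0.5],[0,0,5,0.56,0.5],[0,1,5,0.7,0.5],[0,3,5,0.84,0.5],[0,6,5,0.98,0.5],[0,9,5,1.12,0.5],[-0.4,12,5,1.26,0.5]]}}

```text
clock: 23.05
position: [0.3846, -0.2112, 0.184]
ee_rot: [0.394, 3.1, 0.012]
force: [-0.6, 0.1, -0.2]
width: 0.16
```

{"fn": "carry_out", "kwargs": {"plan": [[0,4,0,0.1,0.5],[0,8,0,0.228,0.5],[0,12,0,0.228,0.5],[0,16,0,0.228,0.5],[0,20,0,0.228,0.5],[1,24,0,0.228,0.5],[4,27,0,0.228,0.5],[8,28.4,0,0.228,0.5],[12,28.4,0,0.228,0.5],[16,28.4,0,0.228,0.5],[18.8,28.4,0,0.228,0.5],[18.8,28.4,-2,0.228,0.5],[18.8,28.4,-3.5,0.228,0.5],[18.8,28.4,-3.5,0.228,0.5],[18.8,28.4,-3.5,0.228,0.5]]}}

```text
clock: 24.55
position: [0.5718, 0.0728, 0.149]
ee_rot: [0.038, 3.127, 0.014]
force: [-0.2, 1.0, 0.2]
width: 0.16
```

Run:
```python
from h import *
s=arm.observe(); h=2*np.arctan2(s["ee_rot"][1],s["ee_rot"][0]); print("pos",s["position"].round(4),"head",round(h,4),s["joints"].round(2))
im,d,C=shot("top"); im2,d,C=shot("side"); a=im[150:230,230:330];b=im2[150:250,220:345]
cv2.imwrite("pics/p6.png",np.hstack([cv2.resize(x[:,:,::-1],(400,320)) for x in(a,b)]))
```

```text
pos [0.5718 0.0728 0.149 ] head 3.1173 [ 0.42  0.71 -0.96  1.81  0.7   0.98  0.71]
```

View pics/p6.png

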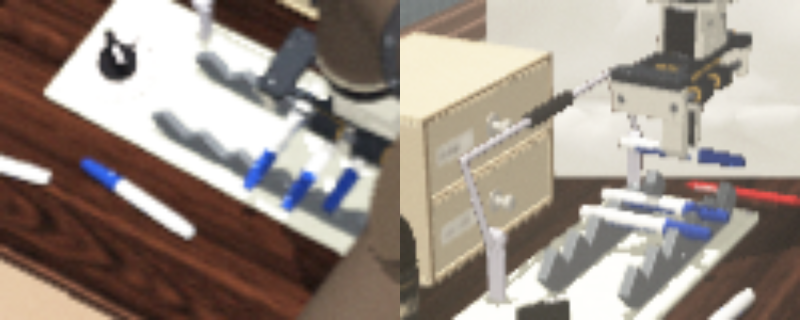

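{"fn": "carry_out", "kwargs": {"plan": [[0.1,0.03,-2,0,0.5],[0.1,0.03,-3.7,0,0.5],[0.1,0.03,-4.2,0,0.5],[0.1,0.03,-4.2,0,0.5],[0.1,0.03,-4.2,0,2.6],[0.1,0.03,-4.2,0,2.6],[0.1,0.03,-4.2,0,2.6],[0.1,0.03,-3.5,0,2.6],[0.1,0.03,-1,0,2.6],[0.1,0.03,3,0,2.6],[0,0,6,0,2.6],[-4,2,7,0,2.6],[-6,6,7,0,2.6],[-7,10,7,-0.1,2.6],[-7,14,7,-0.2,2.6],[-8,17,7,-0.3,3],[-8,17,7,-0.3,3],[-8,17,7,-0.3,3]]}}

```text
clock: 26.45
position: [0.492, 0.2436, 0.2203]
ee_rot: [0.5, 3.083, 0.01]
force: [0.5, -0.1, -0.1]
width: 0.325
```

```bash
python3 look.py
```

```text
t 26.45 pos [0.492  0.2436 0.2203] head 2.82 j [ 0.11  0.56 -0.96  1.81  0.54  1.04  0.19] f [ 0.5 -0.1 -0.1] 0.32472372752335665
top
mid [0.4257 0.423 ] capdir 1.762 len 0.134 wid 0.018 px [215. 186.]
mid [0.4621 0.2685] capdir 1.444 len 0.134 wid 0.016 px [255. 193.]
mid [ 0.5222 -0.5075] capdir 2.126 len 0.183 wid 0.114 px [439. 277.]
side
wrist
mid [0.4238 0.4212] capdir 1.754 len 0.138 wid 0.016 px [536.  20.]
mid [0.4617 0.2657] capdir 1.446 len 0.136 wid 0.016 px [379. 135.]
```

{"fn": "carry_out", "kwargs": {"plan": [[-1,1,0,-0.14,3.6],[-2,2,0,-0.28,3.6],[-3,2.25,-1,-0.42,3.6],[-3,2.25,-2,-0.56,3.6],[-3,2.25,-3,-0.7,3.6],[-3,2.25,-4,-0.84,3.6],[-3,2.25,-5,-0.98,3.6],[-3,2.25,-6,-1.12,3.6],[-3,2.25,-7,-1.26,3.6],[-3,2.25,-9,-1.374,3.6],[-3,2.25,-11,-1.374,3.6],[-3,2.25,-13,-1.374,3.6],[-3,2.25,-14.7,-1.374,3.6],[-3,2.25,-15.1,-1.374,3.6],[-3,2.25,-15.1,-1.374,3.6],[-3,2.25,-15.1,-1.374,0.5],[-3,2.25,-15.1,-1.374,0.5],[-3,2.25,-15.1,-1.374,0.5],[-3,2.25,-15.1,-1.374,0.5],[-3,2.25,-15.1,-1.374,0.5]]}}

```text
clock: 28.6
position: [0.4633, 0.2642, 0.0694]
ee_rot: [2.346, 2.062, -0.009]
force: [-0.7, -1.1, 6.5]
width: 0.159
```

{"fn": "carry_out", "kwargs": {"plan": [[0,0,4,0,0.5],[0,0,8,0,0.5],[0,0,11,0.14,0.5],[1,0,11,0.28,0.5],[2,-1,11,0.42,0.5],[4,-2,11,0.56,0.5],[6,-3,11,0.7,0.5],[8,-4,11,0.84,0.5],[10,-5,11,0.98,0.5],[11.3,-5.9,11,1.12,0.5],[11.3,-5.9,11,1.26,0.5],[11.3,-5.9,11,1.4,0.5],[11.3,-5.9,11,1.54,0.5],[11.3,-5.9,11,1.675,0.5],[11.3,-5.9,9,1.675,0.5],[11.3,-5.9,8,1.675,0.5],[11.3,-5.9,8,1.675,0.5],[11.3,-5.9,8,1.675,0.5]]}}

```text
clock: 30.4
position: [0.5763, 0.2053, 0.1496]
ee_rot: [0.039, 3.125, 0.015]
force: [-0.6, -0.7, -0.4]
width: 0.161
```

Run:
```python
from h import *
s=arm.observe(); h=2*np.arctan2(s["ee_rot"][1],s["ee_rot"][0]); print("pos",s["position"].round(4),"head",round(h,4),s["joints"].round(2))
im,d,C=shot("top"); im2,d,C=shot("side"); a=im[150:230,230:330];b=im2[150:250,220:345]
cv2.imwrite("pics/p7.png",np.hstack([cv2.resize(x[:,:,::-1],(400,320)) for x in(a,b)]))
```

```text
pos [0.5763 0.2053 0.1496] head 3.1167 [ 0.17  0.75 -0.94  1.72  0.7   1.02  0.52]
```

View pics/p7.png

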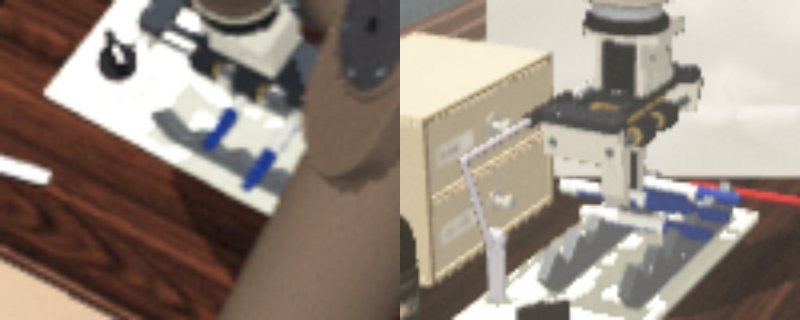

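{"fn": "carry_out", "kwargs": {"plan": [[0,0,-2,0,0.5],[0,0,-3.7,0,0.5],[0,0,-4.25,0,0.5],[0,0,-4.25,0,0.5],[0,0,-4.25,0,2.6],[0,0,-4.25,0,2.6],[0,0,-4.25,0,2.6],[0,0,-3.5,0,2.6],[0,0,-1,0,2.6],[0,0,3,0,2.6],[-2,0,6,0,2.6],[-5,4,6,-0.14,3.6],[-7,8,6,-0.28,3.6],[-9,12,6,-0.42,3.6],[-10,16,6,-0.56,3.6],[-10,17,6,-0.7,3.6],[-10,17,6,-0.8,3.6],[-10,17,6,-0.8,3.6]]}}

```text
clock: 32.3
position: [0.476, 0.3764, 0.2108]
ee_rot: [1.251, 2.86, 0.005]
force: [0.8, -0.8, -0.1]
width: 0.39
```

```bash
python3 look.py
```

```text
t 32.3 pos [0.476  0.3764 0.2108] head 2.3168 j [-0.25  0.6  -0.79  1.68  0.5   1.06 -0.45] f [ 0.8 -0.8 -0.1] 0.3900954488916534
top
mid [0.4256 0.4231] capdir 1.748 len 0.134 wid 0.018 px [216. 186.]
mid [0.6337 0.1054] capdir -2.975 len 0.276 wid 0.191 px [304. 197.]
mid [0.6335 0.1053] capdir -2.946 len 0.279 wid 0.191 px [315. 201.]
mid [ 0.5207 -0.5059] capdir 2.118 len 0.179 wid 0.113 px [439. 277.]
side
wrist
mid [0.4242 0.4191] capdir 1.752 len 0.138 wid 0.016 px [335.  62.]
```

{"fn": "carry_out", "kwargs": {"plan": [[-2,2,-2,-0.14,3.6],[-4,3,-4,-0.28,3.6],[-5.1,4.45,-6,-0.42,3.6],[-5.1,4.45,-9,-0.562,3.6],[-5.1,4.45,-12,-0.562,3.6],[-5.1,4.45,-13.7,-0.562,3.6],[-5.1,4.45,-14.15,-0.562,3.6],[-5.1,4.45,-14.15,-0.562,3.6],[-5.1,4.45,-14.15,-0.562,0.5],[-5.1,4.45,-14.15,-0.562,0.5],[-5.1,4.45,-14.15,-0.562,0.5],[-5.1,4.45,-14.15,-0.562,0.5],[-5.1,4.45,-14.15,-0.562,0.5],[-5.1,4.45,-10,-0.562,0.5],[-5.1,4.45,-6,-0.562,0.5],[-5.1,4.45,-3,-0.562,0.5],[-5.1,4.45,-3,-0.562,0.5]]}}

```text
clock: 34.15
position: [0.4268, 0.4216, 0.185]
ee_rot: [1.992, 2.403, 0.006]
force: [-0.3, 0.2, -0.1]
width: 0.159
```

{"fn": "carry_out", "kwargs": {"plan": [[2,-2,0,0.14,0.5],[4,-4,0,0.28,0.5],[6,-6,0,0.42,0.5],[8,-8,0,0.56,0.5],[10,-11,0,0.7,0.5],[12,-14,0,0.84,0.5],[15,-17.3,0,0.98,0.5],[15,-17.3,0,1.12,0.5],[15,-17.3,0,1.26,0.5],[15,-17.3,0,1.36,0.5],[15,-17.3,-2,1.36,0.5],[15,-17.3,-3.5,1.36,0.5],[15,-17.3,-3.5,1.36,0.5],[15,-17.3,-3.5,1.36,0.5]]}}

```text
clock: 35.55
position: [0.5765, 0.2486, 0.1496]
ee_rot: [0.038, 3.129, 0.024]
force: [1.0, -0.2, -0.3]
width: 0.16
```

Run:
```python
from h import *
s=arm.observe(); h=2*np.arctan2(s["ee_rot"][1],s["ee_rot"][0]); print("pos",s["position"].round(4),"head",round(h,4),s["joints"].round(2))
im,d,C=shot("top"); im2,d,C=shot("side"); a=im[150:230,230:330];b=im2[150:250,220:345]
cv2.imwrite("pics/p8.png",np.hstack([cv2.resize(x[:,:,::-1],(400,320)) for x in(a,b)]))
```

```text
pos [0.5765 0.2486 0.1496] head 3.1172 [ 0.09  0.77 -0.93  1.68  0.7   1.04  0.48]
```

View pics/p8.png

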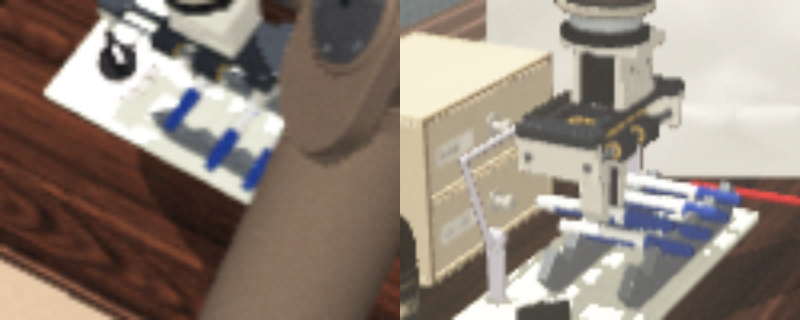

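{"fn": "carry_out", "kwargs": {"plan": [[0,0.05,-2,0,0.5],[0,0.05,-3.7,0,0.5],[0,0.05,-4.25,0,0.5],[0,0.05,-4.25,0,0.5],[0,0.05,-4.25,0,2.6],[0,0.05,-4.25,0,2.6],[0,0.05,-4.25,0,2.6],[0,0.05,-3.5,0,2.6],[0,0.05,-1,0,2.6],[0,0,3,0,2.6],[0,0,7,0,2.6],[1,0,11,0,2.6],[2,-1,15,0,2.6],[3,-2,19,0,2.6],[4,-4,23,0,2.6],[4.5,-5,27,0,2.6],[4.5,-5,28,0,2.6],[4.5,-5,28,0,2.6]]}}

```text
clock: 37.45
position: [0.6219, 0.1996, 0.4329]
ee_rot: [0.039, 3.125, 0.028]
force: [-0.2, 0.9, -1.0]
width: 0.285
```

Run:
```python
from h import *
s=arm.observe(); print(s["clock"],s["position"],s["joints"].round(2))
im,d,C=shot("wrist","w9.png"); np.savez("pics/w9.npz",im=im,d=d,R=C[2],o=C[3])
hsv=cv2.cvtColor(im,cv2.COLOR_RGB2HSV)
b=((hsv[...,0]>105)&(hsv[...,0]<128)&(hsv[...,1]>150)&(hsv[...,2]>70)).astype(np.uint8)
n,l,st,ce=cv2.connectedComponentsWithStats(b)
O=np.array([.575,.161]); ex=np.array([1,-.025]); ey=np.array([.025,1])
for i in range(1,n):
    if st[i,4]<60: continue
    ys,xs=np.nonzero(l==i); P=onz(C,np.c_[xs,ys],.0455)[:,:2]-O; Q=np.c_[P@ex,P@ey]
    u=np.linalg.svd(Q-Q.mean(0),full_matrices=False)[2][0]
    print("cap px",ce[i].round(),"stand x range",Q[:,0].min().round(4),Q[:,0].max().round(4),"y",Q[:,1].mean().round(4),"ang",np.arctan(u[1]/u[0]).round(3))
```

```text
37.45 [0.62192329 0.19957855 0.43288172] [ 0.18  0.59 -1.05  1.22  0.5   1.57  0.78]
cap px [253.  90.] stand x range -0.0698 -0.0275 y -0.0425 ang 0.002
cap px [286.  90.] stand x range -0.0696 -0.0261 y 0.0027 ang 0.003
cap px [318.  90.] stand x range -0.0696 -0.026 y 0.0459 ang 0.007
cap px [349.  91.] stand x range -0.0685 -0.0261 y 0.0896 ang 0.012
cap px [221.  94.] stand x range -0.0649 -0.0224 y -0.0867 ang -0.006
```

View pics/w9.png

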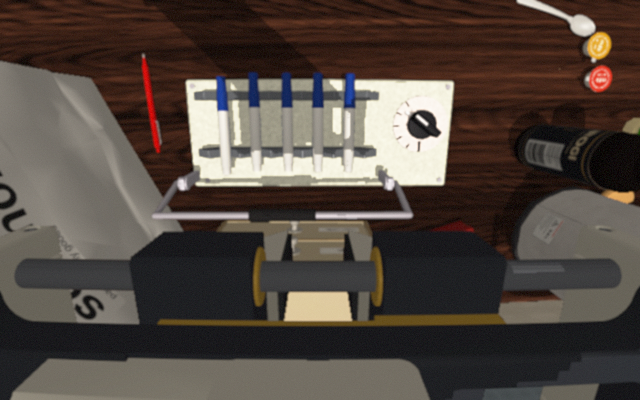

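All five lie in grooves 0–4, cap ends near stand x = -70 mm and each groove's y within about 2 mm. Now back to the sleeve to close the bar.

{"fn": "carry_out", "kwargs": {"plan": [[0,0,-1,-0.14,3.5],[0,-1,-2,-0.28,3.5],[1,-2,-3,-0.42,3.5],[2,-3,-4,-0.56,3.5],[3,-4,-5,-0.7,3.5],[4,-4.2,-6,-0.84,3.5],[5,-4.2,-7,-0.98,3.5],[5.4,-4.2,-9,-1.12,3.5],[5.4,-4.2,-11,-1.26,3.5],[5.4,-4.2,-13,-1.4,3.5],[5.4,-4.2,-15,-1.54,3.5],[5.4,-4.2,-17,-1.571,3.5],[5.4,-4.2,-17,-1.571,3.5],[5.4,-4.2,-17,-1.571,3.5]]}}

```text
clock: 38.9
position: [0.6747, 0.1577, 0.2598]
ee_rot: [2.231, 2.183, -0.001]
force: [0.0, -0.3, 1.2]
width: 0.382
```

Run:
```python
from h import *
s=arm.observe(); h=2*np.arctan2(s["ee_rot"][1],s["ee_rot"][0]); print("pos",s["position"].round(4),"head",round(h,4),s["joints"].round(2))
im,d,C=shot("top"); im2,d,C2=shot("side")
print("expected sleeve px top",proj(C,[.676,.159,.145]),"side",proj(C2,[.676,.159,.145]))
f=np.load("pics/w9.npz"); c=arm.get_calibration("wrist"); W=(np.array(c["intrinsics"]),np.array(c["D"]),f["R"],f["o"])
print("wrist expected",proj(W,[[.676,.159,.145],[.68,.16,.145]])); print(onz(W,[[281,214]],.145))
```

```text
pos [0.6747 0.1577 0.2598] head 1.549 [ 0.05  0.65 -0.63  1.4   0.41  1.22 -0.64]
expected sleeve px top [[314.6081308  151.33274962]] side [[265.9332322  182.67980815]]
wrist expected [[281.11815609 215.56281539]
 [282.13183383 218.70079364]]
[[0.67402993 0.1589661  0.145     ]]
```

{"fn": "carry_out", "kwargs": {"plan": [[0,0,-3,0,3.5],[0,0,-5,0,3.5],[0.05,0,-5.65,0,3.5],[0.05,0,-5.65,0,3.5],[0.05,0,-5.65,0,0.5],[0.05,0,-5.65,0,0.5],[0.05,0,-5.65,0,0.5],[0.05,0,-5.65,0,0.5],[0.05,0,-5.65,0,0.5]]}}

```text
clock: 39.9
position: [0.6765, 0.1582, 0.206]
ee_rot: [2.23, 2.18, 0.006]
force: [1.3, 1.2, 5.0]
width: 0.163
```

{"fn": "carry_out", "kwargs": {"plan": [[-0.36,0,0.1,0,0.5],[-1.28,0,0.25,0,0.5],[-2.21,0,0.3,0,0.5],[-3.15,0.05,0.23,0,0.5],[-4.07,0.1,0.06,0,0.5],[-4.96,0.1,-0.23,0,0.5],[-5.81,0.15,-0.62,0,0.5],[-6.6,0.17,-1.11,0,0.5],[-7.34,0.2,-1.69,0,0.5],[-7.99,0.2,-2.36,0,0.5],[-8.57,0.22,-3.1,0,0.5],[-9.05,0.24,-3.9,0,0.5],[-9.43,0.24,-4.75,0,0.5],[-9.71,0.24,-5.65,0,0.5],[-9.87,0.24,-6.57,0,0.5],[-9.93,0.24,-7.4,0,0.5],[-9.93,0.24,-7.6,0,0.5],[-9.93,0.24,-7.6,0,0.5]]}}

```text
clock: 41.7
position: [0.5744, 0.1611, 0.1279]
ee_rot: [2.231, 2.184, -0.001]
force: [-6.3, 4.5, 0.8]
width: 0.166
```

{"fn": "carry_out", "kwargs": {"plan": [[0,0,0,0,3.5],[0,0,0,0,3.5],[0,0,0,0,3.5],[0,0,3,0,3.5],[0,0,7,0,3.5],[0,3,11,-0.14,3.5],[0,6,14,-0.28,3.5],[-1,9,17,-0.42,3.5],[-2,12,17,-0.56,3.5],[-3,15,17,-0.61,3.5],[-3,15,17,-0.61,3.5],[-3,15,17,-0.61,3.5]]}}

```text
clock: 42.9
position: [0.5442, 0.3114, 0.2978]
ee_rot: [2.783, 1.416, -0.01]
force: [1.1, -0.3, 0.5]
width: 0.38
```

Run:
```python
from h import *
s=arm.observe(); h=2*np.arctan2(s["ee_rot"][1],s["ee_rot"][0]); print("pos",s["position"].round(4),"head",round(h,4),s["joints"].round(2))
im,d,C=shot("wrist","w10.png"); np.savez("pics/w10.npz",im=im,d=d,R=C[2],o=C[3])
print("dial px",proj(C,[.58,.362,.051]))
```

```text
pos [0.5442 0.3114 0.2978] head 0.9415 [-0.25  0.5  -0.55  1.52  0.29  1.21 -1.48]
dial px [[313.33700153 114.86634096]]
```

View pics/w10.png

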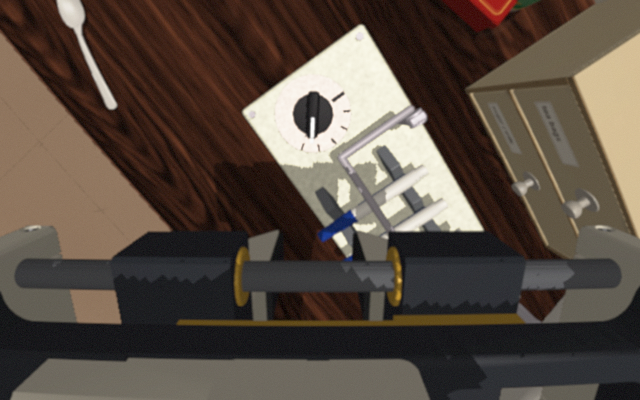

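Bar is closed; dial fin at (313,114) stands upright in this view, so aligned with the tool. Measuring it exactly.

```bash
cat > dial.py <<'E'
from h import *
def dial(f,guess=(.580,.362)):
    c=arm.get_calibration("wrist"); W=(np.array(c["intrinsics"]),np.array(c["D"]),f["R"],f["o"]); im=f["im"]
    v=im.max(2); g=proj(W,[*guess,.03])[0]
    yy,xx=np.mgrid[:400,:640]; near=(np.hypot(xx-g[0],yy-g[1])<40)
    k=((v<75)&near).astype(np.uint8); n,l,st,ce=cv2.connectedComponentsWithStats(k); i=1+np.argmax(st[1:,4]); 
    cnt=cv2.findContours((l==i).astype(np.uint8),cv2.RETR_EXTERNAL,cv2.CHAIN_APPROX_NONE)[0][0]
    (cx,cy),r=cv2.minEnclosingCircle(cnt); fill=np.zeros_like(k); cv2.drawContours(fill,[cnt],-1,1,-1)
    cnt_h=cv2.convexHull(cnt); fh=np.zeros_like(k); cv2.drawContours(fh,[cnt_h],-1,1,-1)
    wl=(fh>0)&(v>150); n,l2,st2,_=cv2.connectedComponentsWithStats(wl.astype(np.uint8)); 
    best=max(range(1,n),key=lambda j:st2[j,4]); ys,xs=np.nonzero(l2==best)
    P=onz(W,np.c_[xs,ys],.051)[:,:2]; ctr=onz(W,[[cx,cy]],.03)[0,:2]
    u=np.linalg.svd(P-P.mean(0),full_matrices=False)[2][0]; u=u if u@(P.mean(0)-ctr)>0 else -u
    print("centre px",cx,cy,"world(.03)",ctr,"line px",xs.mean(),ys.mean(),len(xs),"line world",P.mean(0),"heading by svd",np.arctan2(u[1],u[0]),"by centre",np.arctan2(*(P.mean(0)-np.array(guess))[::-1]))
    # zero mark: dark blob in ring at radius 26..42mm, at z=.0135
    Q=onz(W,np.c_[xx[near],yy[near]],.0135)[:,:2]-np.array(guess); rr=np.hypot(*Q.T); dk=(v[near]<110)&(rr>.027)&(rr<.041)
    a=np.arctan2(Q[dk,1],Q[dk,0]); hist=np.histogram(a,bins=np.arange(-3.2,3.3,.1)); print([(round(x,1),int(m)) for m,x in zip(*hist) if m])
E
python3 - <<'E'
from dial import *
dial(np.load("pics/w10.npz"))
E
```

```text
centre px 311.5 114.13636016845703 world(.03) [0.57869281 0.36339901] line px 311.98837209302326 126.72093023255815 86 line world [0.57209472 0.35348841] heading by svd -2.2720522816117557 by centre -2.3192792045902038
[(np.float64(-0.1), 16), (np.float64(0.0), 5)]
```

{"fn": "carry_out", "kwargs": {"plan": [[2,2.5,-3,-0.04,4],[3.5,5.15,-6,-0.07,4],[3.5,5.15,-10,-0.07,4],[3.5,5.15,-14,-0.07,4],[3.5,5.15,-17,-0.07,4],[3.5,5.15,-19,-0.07,4],[3.5,5.15,-20.1,-0.07,4],[3.5,5.15,-20.1,-0.07,4],[3.5,5.15,-20.1,-0.07,0.2],[3.5,5.15,-20.1,-0.07,0.2],[3.5,5.15,-20.1,-0.07,0.2],[3.5,5.15,-20.1,-0.07,0.2],[3.5,5.15,-20.1,-0.07,0.2]], "squeeze": 15}}

```text
clock: 44.25
position: [0.579, 0.3632, 0.0976]
ee_rot: [2.833, 1.318, -0.01]
force: [-4.6, 1.6, 6.0]
width: 0.13
```

{"fn": "carry_out", "kwargs": {"plan": [[0,0,0,0.14,0.2],[0,0,0,0.28,0.2],[0,0,0,0.42,0.2],[0,0,0,0.56,0.2],[0,0,0,0.7,0.2],[0,0,0,0.84,0.2],[0,0,0,0.98,0.2],[0,0,0,1.12,0.2],[0,0,0,1.26,0.2],[0,0,0,1.4,0.2],[0,0,0,1.54,0.2],[0,0,0,1.68,0.2],[0,0,0,1.82,0.2],[0,0,0,1.96,0.2],[0,0,0,2.1,0.2],[0,0,0,2.2,0.2],[0,0,0,2.246,0.2],[0,0,0,2.246,0.2],[0,0,0,2.246,0.2]]}}

```text
clock: 46.15
position: [0.5809, 0.3627, 0.0978]
ee_rot: [0.043, 3.125, 0.02]
force: [5.4, 0.9, -3.0]
width: 0.131
```

{"fn": "carry_out", "kwargs": {"plan": [[0,0,0,0,3],[0,0,0,0,3],[0,0,0,0,3],[0,0,3,0,3],[0,0,7,0,3],[1,-1,11,0,3],[2,-3,15,0,3],[3,-6,19,0,3],[4,-9,23,0,3],[4,-11,25,0,3],[4,-11,25,0,3],[4,-11,25,0,3]]}}

```text
clock: 47.35
position: [0.6207, 0.2526, 0.3478]
ee_rot: [0.044, 3.125, 0.02]
force: [0.3, 0.6, 0.8]
width: 0.323
```

Run:
```python
from dial import *
s=arm.observe(); h=2*np.arctan2(s["ee_rot"][1],s["ee_rot"][0]); print(s["clock"],"pos",s["position"].round(4),"head",round(h,4),s["force"])
im,d,C=shot("wrist","w11.png"); np.savez("pics/w11.npz",im=im,R=C[2],o=C[3])
try: dial(np.load("pics/w11.npz"))
except Exception as e: print(e)
hsv=cv2.cvtColor(im,cv2.COLOR_RGB2HSV)
b=((hsv[...,0]>105)&(hsv[...,0]<128)&(hsv[...,1]>150)&(hsv[...,2]>70)).astype(np.uint8)
n,l,st,ce=cv2.connectedComponentsWithStats(b)
O=np.array([.575,.1625]); ex=np.array([1,-.025]); ey=np.array([.025,1])
for i in range(1,n):
    if st[i,4]<60: continue
    ys,xs=np.nonzero(l==i); P=onz(C,np.c_[xs,ys],.0455)[:,:2]-O; Q=np.c_[P@ex,P@ey]
    print("cap px",ce[i].round(),"x min",Q[:,0].min().round(4),"y",Q[:,1].mean().round(4))
im2,_,S=shot("side"); 
a=cv2.resize(im[0:240,:,::-1],(800,300)); bb=cv2.resize(im2[150:260,200:420,::-1],(600,300)); bb=np.hstack([bb,cv2.resize(im[60:160,380:480,::-1],(200,300))])
cv2.imwrite("pics/fin.png",np.vstack([a,bb]))
```

```text
47.35 pos [0.6207 0.2526 0.3478] head 3.1133 [0.26631327 0.56634523 0.78873828]
centre px 404.714111328125 129.96714782714844 world(.03) [0.57982948 0.36309612] line px 408.58 139.72 50 line world [0.58962849 0.36239959] heading by svd -0.07263471586702357 by centre 0.04147709448117386
[(np.float64(-2.1), 5), (np.float64(-1.5), 4), (np.float64(-1.4), 5), (np.float64(-1.3), 4), (np.float64(-1.2), 1), (np.float64(-1.1), 6), (np.float64(-0.1), 6), (np.float64(0.0), 3)]
cap px [195.  89.] x min -0.0708 y -0.0443
cap px [235.  89.] x min -0.0701 y 0.0011
cap px [273.  89.] x min -0.0697 y 0.0442
cap px [312.  90.] x min -0.0695 y 0.0882
cap px [157.  94.] x min -0.0663 y -0.0886
```

View pics/fin.png

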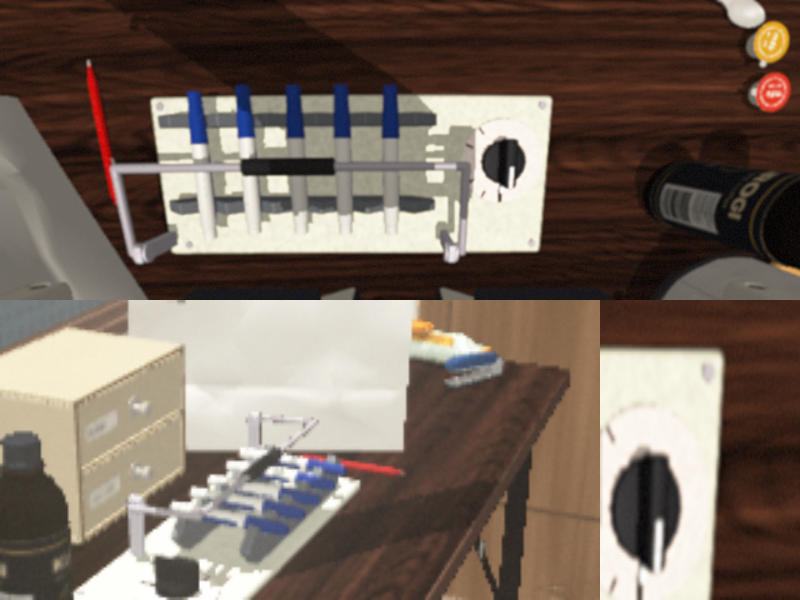

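Run:
```python
from h import *
f=np.load("pics/w11.npz"); c=arm.get_calibration("wrist"); W=(np.array(c["intrinsics"]),np.array(c["D"]),f["R"],f["o"])
im,_,S=shot("side")
def blob(im,x0,x1,y0,y1):
    k=np.zeros(im.shape[:2],np.uint8); k[y0:y1,x0:x1]=(im.max(2)[y0:y1,x0:x1]<70)
    n,l,st,ce=cv2.connectedComponentsWithStats(k); i=1+np.argmax(st[1:,4]); return ce[i],st[i]
pw,a=blob(f["im"],185,275,122,145); ps,b=blob(im,285,312,198,218); print(pw,a,ps,b)
d1,d2=ray(W,[pw])[0],ray(S,[ps])[0]; A=np.c_[d1,-d2]; t=np.linalg.lstsq(A,S[3]-W[3],rcond=None)[0]
p,q=W[3]+t[0]*d1,S[3]+t[1]*d2; print("sleeve",(p+q)/2,"miss",np.linalg.norm(p-q))
print("expected px side z=.07,.08,.09:",proj(S,[[.575,.162,.07],[.5756,.162,.08],[.5763,.162,.09]]))
```

```text
[230.22222222 133.0293501 ] [193 126  75  14 954] [295. 210.] [295 210   1   1   1]
sleeve [0.5758508  0.16231087 0.07243844] miss 0.0028452611367079826
expected px side z=.07,.08,.09: [[295.7607352  210.72926511]
 [295.59631189 207.65414751]
 [295.40070446 204.55812528]]
```

Run:
```python
from h import *
im,_,S=shot("side"); g=im.max(2)[200:220,280:316]; print(g[:, ::2])
```

```text
[[224 223 224 224 223 222 197 202 222 223 223 223 221 187 224 205 219 221]
 [224 221 223 222 223 223 199 200 221 223 224 223 222 220 174 221 220 221]
 [221 223 223 223 222 223 197 200 221 222 220 222 236 204 205 221 221 221]
 [222 222 222 223 222 223 197 201 221 192 163 221 229 144 221 221 223 220]
 [217 214 218 218 252 237 245 208 218 177  99 143 182 191 216 216 216 215]
 [139 137 136 142 253 250 253 253 253 155  80  81 119 140 137 136 137 142]
 [ 83  82  83  93 240 243 251 253 232  99  79  78 226 122  90 113 150 127]
 [ 84  84  90  96 182 219 213 229 122  74  76  72 254 249 208 237 231 192]
 [ 83  83 132  96 111 184 178 147  75  73  74 141 253 240 222 254 245 174]
 [ 81  89 250 249 241 241 173  89  74  72  73 135 196 195 224 254 230 189]
 [ 89 107 253 251 253 254 117  76  69  70  82 109 131 152 161 242 195 177]
 [ 88 102 237 236 251 227  74  72  72 168 231 237 224 124 111 219 160 141]
 [ 90  88 214 194 217 115  75  71  72 251 231 229 254 251 247 215 145 144]
 [ 93  86 251 175 158  83  73  70 101 250 223 221 249 255 250 201 202 200]
 [222 180 250 176 128 140  76  72 123 175 170 194 247 254 229 188 199 203]
 [253 253 220 176 142 153  79 101 115 118 134 148 179 243 192 152 182 185]
 [237 241 211 176 151 122 108 116 105 106 162 176 152 220 156 127 145 150]
 [185 162 218 162 151 193 193 189 181 157 176 190 249 242 158 121 119 131]
 [179 121 173 154 164 219 219 219 215 206 195 190 200 205 168 121 110 108]
 [172 124 154 137 173 219 221 221 222 221 219 170 126 135 132 120 109 108]]
```

```bash
python3 -c "
from cell import arm
print(arm.sign_off()); print(arm.observe()['clock'])"
```

```text
the job is handed in; nothing more can be done
None
the job is handed in; nothing more can be done
```

I handed the job in at about 47 s on the robot's clock. All five markers are in the stand, the bar is closed over them and the dial is back at zero. Sign-off gave no verdict, so the results below are my own measurements.

- **Order of work:** I swung the bar back to about 1.85 rad, then laid the markers one by one in grooves 0 to 4. Then I closed the bar and turned the dial by about 2.25 rad. One marker was knocked about 5 cm aside during the run; I measured its new position before picking it up.
- **Markers:** In the last wrist image each one was within about 2 mm of its groove line. This used the stand's y origin, which I shifted 1.5 mm to fit them. Cap ends were within about 4 mm of their place along the grooves. I judged the settled height from the images only.
- **Bar:** The sleeve's height came out at 71–73 mm, against 70 mm when closed, so it is at roughly 0.02–0.04 rad. The automatic sleeve search in the side view failed, so that figure comes from reading the pixels by eye.
- **Dial:** When I let go, the gripper's heading put the pointer within about 0.01 rad of zero. Two rough readings of the short white line disagreed, at about -0.05 and +0.07 rad from zero, but both are inside the 0.12 rad limit.
- **Other items:** The pen and spoon look undisturbed in the last pictures, and the stapler was never approached. At hand-in the gripper was above the stand, touching nothing.

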